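# Line up the dye bottles by size

## Robot

A 6-joint arm with a two-finger parallel gripper is mounted at the origin on the work surface. World frame = base frame: x ahead of the robot, y to its left, z up, the work surface at z = 0. Lengths are in m, angles in rad, forces in N, time in s.
With the tool pointing down it reaches from about 0.275 to 1 m from the base axis. Payload 8.4 kg.
Tool frame: the origin (TCP) lies on the centre line of the jaws, within the pads' length; the fingertips stand 17 mm ahead of it and the grasp point (between the pads) lies 2 mm behind it (bot.tcp_to_tips is the z of the fingertips in the tool frame, in m); z points along the fingers, y is the line along which they close (so a half turn about z gives the same grasp; the last joint's range is limited). The gripper opens to 85 mm and grips with 20 to 120 N. Pads are 22 mm wide; open, the fingers measure 114 mm over their backs; the gripper's body (76 mm by 85 mm) begins 54 mm behind the grasp point. The pads swing forward as they close: fully open they stand 13 mm farther back than shut.
Start: joints at [1.231, 0.353, 1.633, -0, 1.155, -0.002], TCP at [0.207, 0.59, 0.248] pointing down, gripper open.
Joint ranges: [-2.63, 2.63], [-0.92, 2.1], [0.06, 2.66], [-1.3, 4.44], [0, 2.69], [-3.02, 3.02]. Speed limits (rad/s): [2.22, 2.22, 2.79, 3.14, 3.14, 3.14].

## Interface

Orientations are given as a unit quaternion [x, y, z, w].
In Python, from workcell import bot, hand, kinematics, get_obs, vision, hand_in gives the robot as it stands. The module is installed in compiled form; this text tells all that it offers. Calls block until the motion is done:
- bot.reach(position, orientation): joint-space move of the TCP to a pose.
- bot.servo_line(position, ori=None, velocity=0.15): straight line of the TCP; ori=None keeps the orientation; velocity is the mean speed in m/s.
- bot.goto_joints(angles): joint-space move.
- hand.move_gripper(opening, strength=None): finger opening in m; strength is the grip in N (None keeps the last); returns when the fingers have stopped.
- bot.dwell(seconds).
- kinematics.solve_ik(position, orientation): joint angles nearest the present ones, or None.
- get_obs(): the state.
- vision.read_camera(name): name is "scene" or "top" or "wrist"; returns a dict with "frame" (420x560x3 uint8, red, green, blue), "intrinsics" (3x3 intrinsics, pixels), "view" (4x4, takes a point from world to camera coordinates). Camera axes: x right, y down, z forward; pixel columns grow to the right and rows downward; lengths in m; the calibration is good to about 2 mm. A picture is of the moment at which its call begins. There is no depth.
A pose or a line that the arm cannot do raises bot.IKError and nothing moves.
- hand_in(): hands the job in; it is judged then, once.
The state is a dict: "time_s": time; "joint_pos": joint angles; "joint_vel": joint speeds; "joint_efforts": joint torques, N m; "position": TCP position; "orientation": TCP orientation; "wrist_force": force on the tool from outside, world axes, zero at the start; "ft_torque": the same for the moment, N m; "gripper_width": finger opening in m; "grip_force": force on a finger pad.
Only numpy, scipy, OpenCV 4.12 (cv2) and the standard library are available. Lean on these libraries where they do the work, as an engineer would, in place of code of your own. Each camera call takes 0.05 s, during which the arm holds its last target. There are 200 camera calls.

## Task

Put the four dye bottles away on the wooden strip, one centred on each cork pad, in order of size: the largest on the pad next to the tall brass post, then smaller and smaller to the smallest at the far end. Keep the glass bottles upright, set them down gently, and leave the cup of awls where it is.

Things in the scene. Friction and masses are not known exactly. Their poses are not given: they have to be found in the camera images.
- bottle_s: The smallest of four loose, closed amber glass dye bottles with black caps: 50 mm tall, body a plain cylinder 32 mm across from the foot up to 39 mm, then a narrower neck and cap. Stands upright; origin at the centre of its underside, z up its axis. About 70 g (varies by a third). Which of the four starting places it has changes.
- bottle_m: The second smallest of four loose, closed amber glass dye bottles with black caps: 72 mm tall, body a plain cylinder 37 mm across from the foot up to 56 mm, then a narrower neck and cap. Stands upright; origin at the centre of its underside, z up its axis. About 110 g (varies by a third). Which of the four starting places it has changes.
- bottle_l: The second largest of four loose, closed amber glass dye bottles with black caps: 94 mm tall, body a plain cylinder 42 mm across from the foot up to 73 mm, then a narrower neck and cap. Stands upright; origin at the centre of its underside, z up its axis. About 160 g (varies by a third). Which of the four starting places it has changes.
- bottle_xl: The largest of four loose, closed amber glass dye bottles with black caps: 116 mm tall, body a plain cylinder 47 mm across from the foot up to 90 mm, then a narrower neck and cap. Stands upright; origin at the centre of its underside, z up its axis. About 220 g (varies by a third). Which of the four starting places it has changes.
- pad_1: Round cork pad 1 of 4 counted along +y, the right-hand end of the row seen from the robot: 56 mm across, 4 mm thick, fixed on the dark wooden strip. All four pads are alike. Origin at the centre of its underside, z up; its top is 19 mm above the bench. Pads are 80 to 96 mm apart in a straight line along the strip (66 x 460 x 15 mm, turned up to 0.2 rad).
- pad_2: Round cork pad 2 of 4 counted along +y: 56 mm across, 4 mm thick, fixed on the dark wooden strip. All four pads are alike. Origin at the centre of its underside, z up; its top is 19 mm above the bench. Pads are 80 to 96 mm apart in a straight line along the strip (66 x 460 x 15 mm, turned up to 0.2 rad).
- pad_3: Round cork pad 3 of 4 counted along +y: 56 mm across, 4 mm thick, fixed on the dark wooden strip. All four pads are alike. Origin at the centre of its underside, z up; its top is 19 mm above the bench. Pads are 80 to 96 mm apart in a straight line along the strip (66 x 460 x 15 mm, turned up to 0.2 rad).
- pad_4: Round cork pad 4 of 4 counted along +y, the left-hand end of the row seen from the robot: 56 mm across, 4 mm thick, fixed on the dark wooden strip. All four pads are alike. Origin at the centre of its underside, z up; its top is 19 mm above the bench. Pads are 80 to 96 mm apart in a straight line along the strip (66 x 460 x 15 mm, turned up to 0.2 rad).
- post: Upright brass post with a ball on top, 18 mm across (ball 24 mm), 102 mm tall, fixed on the strip past one end of the row of pads, 70 to 86 mm from the end pad (either end, it changes; at the other end is only a brass stub 8 mm high). It marks the end of the row where the largest bottle belongs. Origin at the centre of its underside.
- tool_cup: Loose wooden cup, 68 mm across and 85 mm tall, about 140 mm with the awl handles that stand in it (one rigid body); on the bench past the left or right end of the strip. To be left alone. Origin at the centre of its underside.
Mind the look-alikes: they are no part of the job. Leave any green look-alike of the bottle_s alone.

How it is judged:
By the outcome, as a careful person would: the job done as asked, in the order asked, and still so for the second after the job is handed in, with the robot touching nothing.
It also fails if it takes over 115 s, if anything falls off the work surface, if the arm or the gripper's body presses on something with over 40 N, if the wrist force passes 120 N, or if a joint passes its speed limit or range.

## Working session

There is one attempt and no reset: what is moved stays moved. The work goes in short steps, each a Python script; the robot and the scene stay as the last script left them, time stands still between calls to the robot, and variables do not carry over. Pictures are saved under pics/ and viewed, at most 14 in all, crops included, and the job is handed in when it is done.

```bash
mkdir -p pics; python3 - <<'E'
from workcell import vision,get_obs
import cv2,numpy as np,pickle
d={}
for n in("scene","top"):
    r=vision.read_camera(n);d[n]=r;cv2.imwrite(f"pics/{n}0.png",r["frame"][:,:,::-1])
    print(n,r["intrinsics"].round(1).tolist(),r["view"].round(3).tolist())
pickle.dump(d,open("d.pkl","wb"));o=get_obs();print(o["time_s"],o["position"],o["orientation"])
E
```

```text
scene [[500.4, 0.0, 287.4], [0.0, 500.4, 211.8], [0.0, 0.0, 1.0]] [[0.71, 0.704, 0.003, -0.373], [0.556, -0.558, -0.616, -0.259], [-0.432, 0.439, -0.788, 1.428], [0.0, 0.0, 0.0, 1.0]]
top [[423.0, 0.0, 278.2], [0.0, 423.0, 218.9], [0.0, 0.0, 1.0]] [[0.096, -0.995, 0.003, -0.062], [-0.974, -0.095, -0.207, 0.543], [0.207, 0.017, -0.978, 0.945], [0.0, 0.0, 0.0, 1.0]]
0.1 [0.2069992  0.58927141 0.24761834] [ 1.68123043e-01  9.85765805e-01 -6.37411623e-04 -1.19948974e-04]
```

View pics/scene0.png

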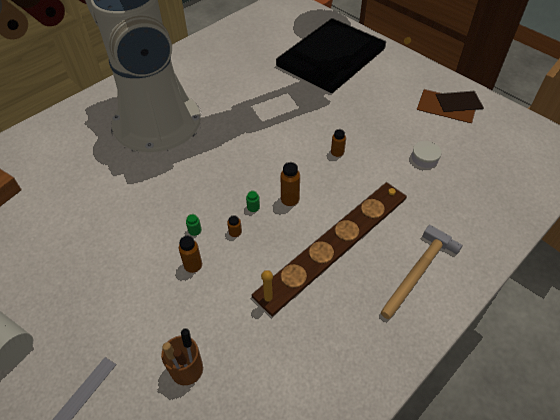

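View pics/top0.png

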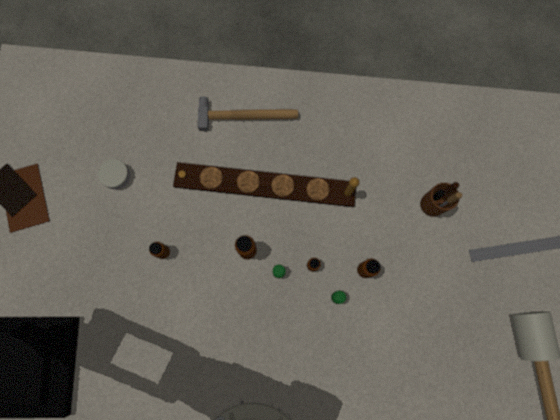

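Scene: the candidates for amber bottles are (290,185), (338,143), (190,254) and (234,226). The green look-alikes at (193,224) and (253,201), the white puck at (427,153) and the cup at (183,360) are excluded. The tall post is at (267,285), or (352,187) in the top view, which is the -y end, so the largest bottle goes on pad_1. I'll measure the caps and pads and check the choice in a close crop.

```bash
cat > h.py <<'E'
import numpy as np,cv2
def ray(r,uv):
    V=r["view"];R=V[:3,:3];c=-R.T@V[:3,3]
    d=R.T@np.linalg.inv(r["intrinsics"])@np.array([uv[0],uv[1],1.]);return c,d/np.linalg.norm(d)
def onz(r,uv,z):
    c,d=ray(r,uv);return c+d*(z-c[2])/d[2]
def tri(rs):
    A=np.zeros((3,3));b=np.zeros(3)
    for c,d in rs:
        P=np.eye(3)-np.outer(d,d);A+=P;b+=P@c
    p=np.linalg.solve(A,b);return p,max(np.linalg.norm((np.eye(3)-np.outer(d,d))@(p-c)) for c,d in rs)
def blobs(mask,amin,amax=1e9):
    n,l,s,c=cv2.connectedComponentsWithStats(mask.astype(np.uint8))
    return [(c[i],s[i]) for i in range(1,n) if amin<=s[i,4]<=amax]
E
python3 - <<'E'
import pickle;from h import *
d=pickle.load(open("d.pkl","rb"))
roi={"scene":(290,175),"top":(0,0)}
seeds={"xl":((290,185),(246,247)),"m":((338,143),(159,250)),"l":((190,254),(369,268)),"s":((234,226),(314,265))}
for k,(a,b) in seeds.items():
    rs=[];info=[]
    for n,uv in(("scene",a),("top",b)):
        f=d[n]["frame"].astype(int);m=f.max(2)<38
        yy,xx=np.mgrid[:420,:560];m&=(abs(xx-uv[0])<18)&(abs(yy-uv[1])<26)
        # black cap: little colour
        m&=(f.max(2)-f.min(2)<14)
        B=blobs(m,8)
        if not B: print(k,n,"none");continue
        c=max(B,key=lambda q:q[1][4]);rs.append(ray(d[n],c[0]));info.append((c[0].round(1).tolist(),c[1].tolist()))
    print(k,info)
    if len(rs)==2:
        p,e=tri(rs);print("  ",p.round(4),round(e,4))
f=d["top"]["frame"];hsv=cv2.cvtColor(f,cv2.COLOR_RGB2HSV)
m=cv2.inRange(hsv,(5,60,80),(25,255,255));m[:150]=0;m[210:]=0;m[:,:165]=0;m[:,370:]=0
for c,s in blobs(m,10):print("top",c.round(1),s.tolist(),onz(d["top"],c,.019).round(4))
f=d["scene"]["frame"];hsv=cv2.cvtColor(f,cv2.COLOR_RGB2HSV)
m=cv2.inRange(hsv,(5,60,100),(25,255,255));m[:185]=0;m[320:]=0;m[:,:255]=0;m[:,405:]=0
m=cv2.morphologyEx(m,cv2.MORPH_CLOSE,np.ones((3,3)))
for c,s in blobs(m,10):print("sc",c.round(1),s.tolist(),onz(d["scene"],c,.019).round(4))
c=d["scene"]["frame"][115:285,165:365,::-1];cv2.imwrite("pics/crop.png",cv2.resize(c,None,fx=3.5,fy=3.5,interpolation=cv2.INTER_CUBIC))
E
```

```text
xl [([289.7, 169.0], [283, 163, 14, 13, 157]), ([243.6, 243.2], [237, 236, 15, 15, 166])]
   [0.4723 0.0609 0.112 ] 0.0001
m [([338.8, 134.1], [334, 130, 10, 9, 77]), ([155.0, 247.9], [150, 243, 11, 11, 95])]
   [0.4481 0.2668 0.069 ] 0.0002
l [([186.6, 242.8], [180, 236, 14, 15, 166]), ([373.0, 266.2], [367, 260, 13, 13, 128])]
   [ 0.4522 -0.2305  0.0896] 0.0006
s [([233.1, 220.1], [229, 216, 9, 9, 69]), ([314.1, 263.2], [310, 259, 9, 9, 57])]
   [ 0.4507 -0.1023  0.0479] 0.0003
top [210.7 176.9] [200, 166, 22, 22, 359] [0.645  0.1708 0.019 ]
top [181.2 173.7] [178, 171, 7, 7, 38] [0.646  0.2457 0.019 ]
top [247.6 180.9] [237, 170, 22, 22, 362] [0.6436 0.0774 0.019 ]
top [282.3 184.6] [272, 174, 21, 22, 364] [ 0.6423 -0.0101  0.019 ]
top [317.3 188.5] [307, 177, 21, 23, 365] [ 0.6408 -0.0982  0.019 ]
top [354.  181.4] [349, 177, 11, 10, 83] [ 0.668  -0.1882  0.019 ]
sc [391.6 190.5] [389, 188, 7, 6, 33] [0.6427 0.2501 0.019 ]
sc [372.5 207.7] [361, 199, 23, 19, 324] [0.6435 0.1738 0.019 ]
sc [346.8 229.7] [335, 220, 24, 20, 364] [0.6423 0.0797 0.019 ]
sc [321.1 251.6] [309, 242, 25, 21, 400] [ 0.641  -0.0079  0.019 ]
sc [293.4 275.3] [281, 264, 26, 23, 445] [ 0.6398 -0.0965  0.019 ]
sc [266.4 274.6] [261, 270, 12, 10, 97] [ 0.5968 -0.1368  0.019 ]
sc [394.9 299.8] [382, 280, 23, 37, 369] [0.8337 0.0121 0.019 ]
```

View pics/crop.png

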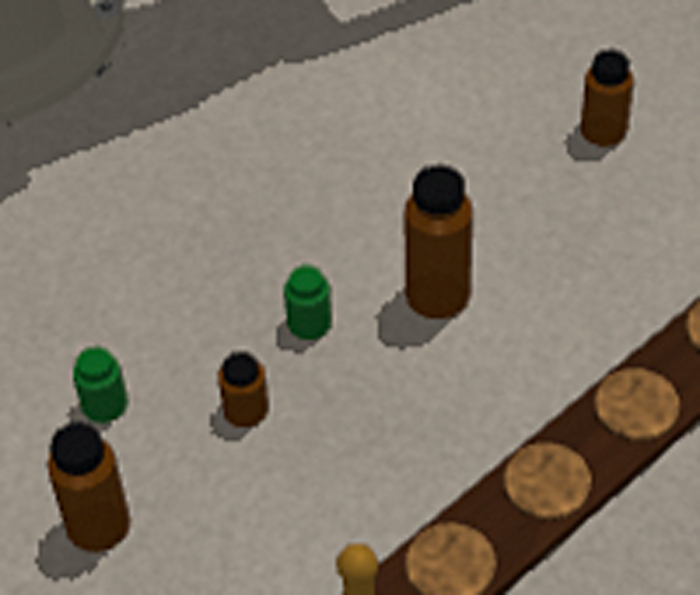

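The crop shows four black-capped amber bottles in clearly different sizes. The triangulated cap heights of 112, 90, 69 and 48 mm match XL, L, M and S, and the green pair are decoys. I'll start with XL to pad_1, with the jaws closing along x so they stay clear of neighbouring bottles.

```bash
cat > act.py <<'E'
import numpy as np
from workcell import bot,hand,kinematics,get_obs
B=dict(xl=(.4723,.0609,.068,.047),l=(.4522,-.2305,.048,.042),m=(.4481,.2668,.032,.037),s=(.4507,-.1023,.024,.032))
P={1:(.6403,-.0974),2:(.6417,-.009),3:(.643,.0786),4:(.6443,.1723)}
def quat():
    best=None
    for q in([.70711,.70711,0,0],[-.70711,.70711,0,0]):
        js=[kinematics.solve_ik([x,y,z],q) for x,y,z,_ in B.values()]+[kinematics.solve_ik([x,y,.05],q) for x,y in P.values()]
        if all(j is not None for j in js):
            m=max(abs(j[5]) for j in js)
            if best is None or m<best[0]: best=(m,q)
    return best
def job(k,p,q):
    x,y,g,w=B[k];px,py=P[p]
    hand.move_gripper(min(w+.03,.085),30)
    bot.reach([x,y,g+.13],q)
    bot.servo_line([x,y,g],velocity=.12)
    hand.move_gripper(w-.012,30)
    o=get_obs();print(k,"t",round(o["time_s"],1),"width",o["gripper_width"],"grip",o["grip_force"])
    if o["gripper_width"]<w-.006: print("MISSED");return False
    bot.servo_line([x,y,g+.15],velocity=.2)
    bot.servo_line([px,py,g+.17],velocity=.2)
    bot.servo_line([px,py,g+.026],velocity=.15)
    bot.dwell(.2);f0=get_obs()["wrist_force"][2];z=g+.023
    while z>g+.013:
        bot.servo_line([px,py,z],velocity=.02);f=get_obs()["wrist_force"][2]-f0
        if f>1.2: break
        z-=.001
    o=get_obs();print(" set z-g",round(z-g,4),"df",round(f,2),"width",round(o["gripper_width"],4),"f0",round(f0,2),"pos",o["position"].round(4))
    hand.move_gripper(min(w+.03,.085))
    bot.servo_line([px,py,g+.17],velocity=.2)
    print(" t",round(get_obs()["time_s"],1));return True
E
python3 - <<'E'
from act import *
b=quat();print(b)
if b and b[0]<2.95: job("xl",1,b[1])
import cv2
from workcell import vision
r=vision.read_camera("scene");cv2.imwrite("pics/s1.png",r["frame"][:,:,::-1])
E
```

```text
(np.float64(0.5341561077422536), [0.70711, 0.70711, 0, 0])
xl t 4.1 width 0.04677833496842475 grip 29.709367000032216
 set z-g 0.019 df 8.0 width 0.0462 f0 -3.09 pos [ 0.6404 -0.0975  0.0877]
 t 10.2
```

View pics/s1.png

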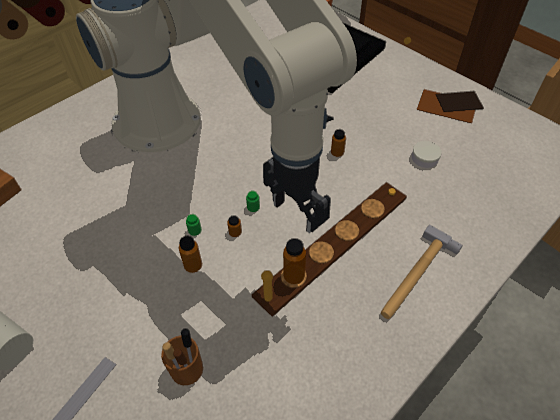

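XL stands upright on pad_1 at pixel (294,262), beside the post. Next I'll do the other three with finer contact steps.

```bash
sed -i 's/z-=.001/z-=.0005/; s/velocity=.02)/velocity=.01)/; s/f>1.2/f>0.8/' act.py
python3 - <<'E'
from act import *
import cv2,pickle
from h import *
from workcell import vision
q=[.70711,.70711,0,0]
ok=all(job(k,p,q) for k,p in(("l",2),("m",3),("s",4)))
if ok: bot.reach([.207,.589,.3],q)
d={}
for n in("scene","top"):
    d[n]=vision.read_camera(n);cv2.imwrite(f"pics/{n}2.png",d[n]["frame"][:,:,::-1])
pickle.dump(d,open("d2.pkl","wb"));print(get_obs()["time_s"])
V=cv2
def proj(r,p):
    c=r["view"]@np.append(p,1);u=r["intrinsics"]@c[:3];return u[:2]/u[2]
H=dict(xl=.112,l=.0896,m=.069,s=.0479)
for i,k in enumerate(("xl","l","m","s")):
    rs=[]
    for n in d:
        uv=proj(d[n],np.array([*P[i+1],H[k]+.019]));f=d[n]["frame"].astype(int)
        yy,xx=np.mgrid[:420,:560];m=(f.max(2)<38)&(f.max(2)-f.min(2)<14)&(np.hypot(xx-uv[0],yy-uv[1])<14)
        b=blobs(m,8)
        if b: rs.append(ray(d[n],max(b,key=lambda q:q[1][4])[0]))
    if len(rs)==2: p,e=tri(rs);print(k,p.round(4),"off",(p[:2]-P[i+1]).round(4),round(e,4))
    else: print(k,"not seen")
a=d["scene"]["frame"][160:330,220:420,::-1];cv2.imwrite("pics/crop2.png",cv2.resize(a,None,fx=3.5,fy=3.5))
E
```

```text
l t 13.1 width 0.04199986639783633 grip 29.593893885612488
 set z-g 0.022 df 0.81 width 0.0414 f0 -1.2 pos [ 0.6417 -0.009   0.07  ]
 t 19.1
m t 22.2 width 0.03612824492847097 grip 29.545919448137283
 set z-g 0.023 df 1.6 width 0.0361 f0 -1.56 pos [0.6429 0.0786 0.0549]
 t 27.7
s t 30.6 width 0.030727230897167956 grip 29.174283323809505
 set z-g 0.023 df 1.26 width 0.0313 f0 -1.96 pos [0.6442 0.1723 0.0469]
 t 36.3
38.6333
xl [ 0.6396 -0.0968  0.1302] off [-0.0007  0.0006] 0.0005
l [ 0.642  -0.0092  0.1086] off [ 0.0003 -0.0002] 0.0004
m [0.6432 0.0801 0.087 ] off [0.0002 0.0015] 0.0006
s [0.6448 0.1715 0.0679] off [ 0.0005 -0.0008] 0.0006
```

View pics/crop2.png

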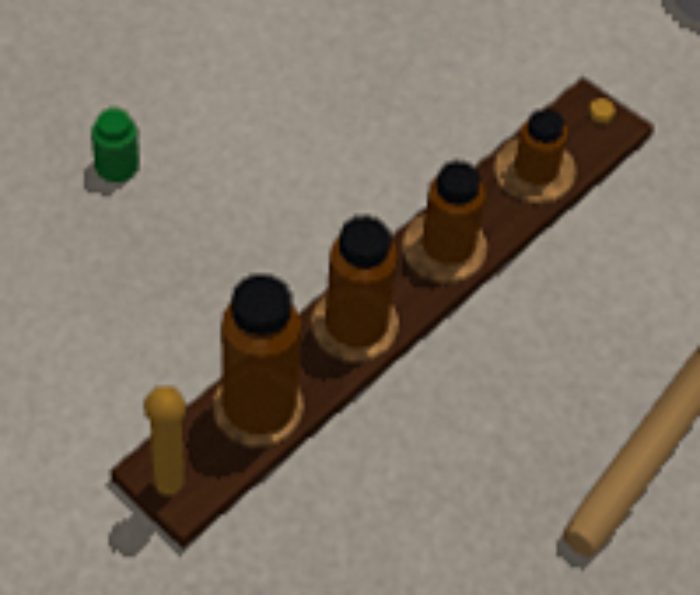

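View pics/top2.png

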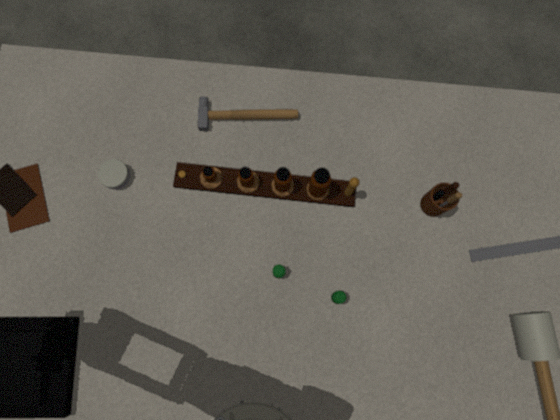

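All four bottles stand upright and centred to within about 2 mm: XL next to the post (crop 260,370), then L, M and S. The cup is unmoved at top-view (438,200).

```bash
python3 -c "
from workcell import hand_in;print(hand_in())"
```

```text
the job is handed in; nothing more can be done
None
```

The job is handed in: all four bottles stand upright within about 2 mm of their pad centres, largest at the brass post down to smallest at the far end, with the cup of awls and the green look-alikes untouched; L, M and S were released up to about 4 mm above their pads because the contact trigger fired early.

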